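# Load the sampler tray in reverse order

### The arm

A 7-joint arm with a two-finger parallel gripper is mounted at the origin on the work surface. World frame = base frame: x ahead of the robot, y to its left, z up, the work surface at z = 0. Lengths are in m, angles in rad, forces in N, time in s.
With the tool pointing down it reaches from about 0.4 to 0.875 m from the base axis. Payload 19.3 kg.
Tool frame: the origin (TCP) lies at the very end of the fingers, on their centre line; the grasp point (between the pads) lies 19 mm behind it; z points along the fingers, y is the line along which they close (so a half turn about z gives the same grasp; the last joint's range is limited). The gripper opens to 85 mm and grips with 20 to 120 N. Pads are 22 mm wide; open, the fingers measure 114 mm over their backs; the gripper's body (76 mm by 85 mm) begins 54 mm behind the grasp point. The pads swing forward as they close: fully open they stand 13 mm farther back than shut.
Start: joints at [1.223, 0.521, -0.036, 1.599, 0.021, 1.021, -0.113], TCP at [0.171, -0.601, 0.231] pointing down, gripper open.
Joint ranges: [-2.91, 2.91], [-0.3, 2.13], [-1.5, 1.42], [0.17, 2.43], [-1.26, 4.41], [0.16, 1.93], [-2.52, 2.52]. Speed limits (rad/s): [1.89, 1.89, 2.39, 2.39, 3.01, 3.01, 3.01].

### API

Orientations are given as [roll, pitch, yaw] about the fixed x, y, z axes, in that order (R = Rz(yaw) Ry(pitch) Rx(roll)).
In Python, from workcell import bot, grab_frame, calibration, job gives the robot as it stands.
- The arm moves only by the shell command python3 -m creep 'ROWS' [FORCE]. ROWS is a JSON list of rows, 1 to 5 of them, each of 7 numbers: the finger opening in m, then dx, dy, dz in m, then a rotation vector rx, ry, rz in rad; each row is the pose to reach, as a shift and turn from the pose commanded when the command began, along the tool's axes at that moment; what a row does not reach only later rows make up. A row lasts 1/8 s, in which the tool goes at most 0.0625 m and 0.188 rad, less where a joint would pass 70% of its speed; a pose out of reach is approached as far as the arm can. The fingers move at their own pace and stop on an object; FORCE is the grip in N (left out, the last holds). Time passes only in rows, so rows that do not move let the fingers close. It prints the time, the measured TCP pose, the force, the opening and the grip force at its end.
- bot.observe(): the state, without advancing time (a new reading comes with each control period).
- grab_frame(name): name is "scene" or "top" or "wrist"; returns (picture, depth): 384x512x3 uint8, blue, green, red; 384x512 float32, m along the optical axis (not along the pixel's ray), 0 where there is no reading.
- calibration(name): a dict with "vfov" (degrees; the focal length in pixels is half the picture's height over the tangent of half this angle, whatever the lens; pixels are square), "cx", "cy" (the principal point, pixels), "dist_coeffs" ([k1, k2, p1, p2, k3] as OpenCV has them; the pictures are not rectified), "eye" and "attitude" of the camera in the world. Camera axes: x right, y down, z forward; pixel columns grow to the right and rows downward; lengths in m; the calibration is good to about 2 mm. A picture is of the moment at which its call begins: read the wrist's pose just before it. calibration takes no time and is no camera call; for the wrist camera it gives the pose at the moment of the call.
- job.job_done(): hands the job in; it is judged then, once.
The state is a dict: "clock": time; "qpos": joint angles; "qd": joint speeds; "joint_efforts": joint torques, N m; "position": TCP position; "tool_rot": TCP orientation; "force": force on the tool from outside, world axes, zero at the start; "moment": the same for the moment, N m; "grip_width": finger opening in m; "finger_force": force on a finger pad.
Only numpy, scipy, OpenCV 4.12 (cv2) and the standard library are available. Lean on these libraries where they do the work, as an engineer would, in place of code of your own. Each camera call takes 0.05 s, during which the arm holds its last target. There are 200 camera calls.

### The job

Move the four reagent bottles from the aluminium rack into the empty grey sampler tray, one to a well and in reverse order: the bottle nearest the rack's yellow end goes into the well farthest from the tray's yellow end, and so on along the row. Set each bottle down gently, upright on the floor of its well, without dropping it or knocking any over. Leave the wash bottle and the beaker where they stand.

Things in the scene. Friction and masses are not known exactly. Their poses are not given: they have to be found in the camera images.
- bottle_red: amber glass reagent bottle with a red screw cap and a white label band, loose, upright, about 0.08 to 0.15 kg. Straight round body 38 mm in diameter from the underside up to 58 mm, then a short neck, and the cap, 28 mm in diameter, from 65 to 85 mm (top). Origin: centre of its underside; z along the bottle, up. It starts standing in the seat of its own colour.
- seat_red: square open-topped red plastic seat, fixed on the aluminium rack, 56 mm outside, 48 mm inside, 18 mm high, floor and walls 4 mm. It stays in place and shows where the red-capped bottle stood at the start. Origin: centre of its underside, 12 mm above the table; axes parallel to the rack's.
- bottle_blue: amber glass reagent bottle with a blue screw cap and a white label band, loose, upright, about 0.08 to 0.15 kg. Straight round body 38 mm in diameter from the underside up to 58 mm, then a short neck, and the cap, 28 mm in diameter, from 65 to 85 mm (top). Origin: centre of its underside; z along the bottle, up. It starts standing in the seat of its own colour.
- seat_blue: square open-topped blue plastic seat, fixed on the aluminium rack, 56 mm outside, 48 mm inside, 18 mm high, floor and walls 4 mm. It stays in place and shows where the blue-capped bottle stood at the start. Origin: centre of its underside, 12 mm above the table; axes parallel to the rack's.
- bottle_green: amber glass reagent bottle with a green screw cap and a white label band, loose, upright, about 0.08 to 0.15 kg. Straight round body 38 mm in diameter from the underside up to 58 mm, then a short neck, and the cap, 28 mm in diameter, from 65 to 85 mm (top). Origin: centre of its underside; z along the bottle, up. It starts standing in the seat of its own colour.
- seat_green: square open-topped green plastic seat, fixed on the aluminium rack, 56 mm outside, 48 mm inside, 18 mm high, floor and walls 4 mm. It stays in place and shows where the green-capped bottle stood at the start. Origin: centre of its underside, 12 mm above the table; axes parallel to the rack's.
- bottle_black: amber glass reagent bottle with a black screw cap and a white label band, loose, upright, about 0.08 to 0.15 kg. Straight round body 38 mm in diameter from the underside up to 58 mm, then a short neck, and the cap, 28 mm in diameter, from 65 to 85 mm (top). Origin: centre of its underside; z along the bottle, up. It starts standing in the seat of its own colour.
- seat_black: square open-topped black plastic seat, fixed on the aluminium rack, 56 mm outside, 48 mm inside, 18 mm high, floor and walls 4 mm. It stays in place and shows where the black-capped bottle stood at the start. Origin: centre of its underside, 12 mm above the table; axes parallel to the rack's.
- rack: source rack, fixed: aluminium board 80 (x) by 256 (y) by 12 mm high, carrying the four coloured seats in a row along y, centres at y = +96, +32, -32, -96 mm (x = 0), in any colour order. A yellow block 24 mm long, 30 mm high closes its +y end: +y points to the yellow end. Origin: centre of the underside, on the table; z up.
- tray: sampler tray, fixed: grey, open-topped, 68 (x) by 260 (y) by 20 mm high, 4 mm walls and dividers, four wells in a row along y, each about 60 mm square inside, centres at y = +96, +32, -32, -96 mm (x = 0), empty at the start, floor 4 mm above the table. A yellow block 24 mm long, 30 mm high closes its +y end: +y points to the yellow end. Origin: centre of the underside, on the table; z up.
- wash_bottle: bystander: white plastic wash bottle with a red cap and a thin bent spout, loose, 68 mm in diameter, 168 mm high, the spout reaching 53 mm out along its x axis. Origin: centre of its underside.
- beaker: bystander: empty glass beaker, loose, 70 mm in diameter at the rim, 85 mm high. Origin: centre of its underside.

How it is judged:
At the end, for the whole second after the job is handed in: All four bottles stand upright (within 0.12 rad), at rest, on the tray floor (underside below 8 mm), within 15 mm along and across of the centre of the right well: n-th from the end away from the tray's yellow block, for the n-th seat from the rack's yellow end (((y of seat_red in the frame of rack between 0.076 and 0.116 m and y of bottle_red in the frame of tray between -0.111 and -0.081 m) or (y of seat_red in the frame of rack between 0.012 and 0.052 m and y of bottle_red in the frame of tray between -0.047 and -0.017 m) or (y of seat_red in the frame of rack between -0.052 and -0.012 m and y of bottle_red in the frame of tray between 0.017 and 0.047 m) or (y of seat_red in the frame of rack between -0.116 and -0.076 m and y of bottle_red in the frame of tray between 0.081 and 0.111 m)) and x of bottle_red in the frame of tray between -0.015 and 0.015 m and z of bottle_red in the frame of tray between 0 and 0.008 m and angle between each of bottle_red, bottle_blue, bottle_green, bottle_black's own z axis and vertical below 0.12 rad and linear speed of each of bottle_red, bottle_blue, bottle_green, bottle_black below 0.02 m/s and ((y of seat_blue in the frame of rack between 0.076 and 0.116 m and y of bottle_blue in the frame of tray between -0.111 and -0.081 m) or (y of seat_blue in the frame of rack between 0.012 and 0.052 m and y of bottle_blue in the frame of tray between -0.047 and -0.017 m) or (y of seat_blue in the frame of rack between -0.052 and -0.012 m and y of bottle_blue in the frame of tray between 0.017 and 0.047 m) or (y of seat_blue in the frame of rack between -0.116 and -0.076 m and y of bottle_blue in the frame of tray between 0.081 and 0.111 m)) and x of bottle_blue in the frame of tray between -0.015 and 0.015 m and z of bottle_blue in the frame of tray between 0 and 0.008 m and ((y of seat_green in the frame of rack between 0.076 and 0.116 m and y of bottle_green in the frame of tray between -0.111 and -0.081 m) or (y of seat_green in the frame of rack between 0.012 and 0.052 m and y of bottle_green in the frame of tray between -0.047 and -0.017 m) or (y of seat_green in the frame of rack between -0.052 and -0.012 m and y of bottle_green in the frame of tray between 0.017 and 0.047 m) or (y of seat_green in the frame of rack between -0.116 and -0.076 m and y of bottle_green in the frame of tray between 0.081 and 0.111 m)) and x of bottle_green in the frame of tray between -0.015 and 0.015 m and z of bottle_green in the frame of tray between 0 and 0.008 m and ((y of seat_black in the frame of rack between 0.076 and 0.116 m and y of bottle_black in the frame of tray between -0.111 and -0.081 m) or (y of seat_black in the frame of rack between 0.012 and 0.052 m and y of bottle_black in the frame of tray between -0.047 and -0.017 m) or (y of seat_black in the frame of rack between -0.052 and -0.012 m and y of bottle_black in the frame of tray between 0.017 and 0.047 m) or (y of seat_black in the frame of rack between -0.116 and -0.076 m and y of bottle_black in the frame of tray between 0.081 and 0.111 m)) and x of bottle_black in the frame of tray between -0.015 and 0.015 m and z of bottle_black in the frame of tray between 0 and 0.008 m); the robot touches nothing.
It fails at once if a bottle is tipped over (beyond 0.8 rad) (angle between any of bottle_red, bottle_blue, bottle_green, bottle_black's own z axis and vertical above 0.8 rad).
It fails at once if a bottle is dropped or thrown: faster than 0.8 m/s (a free fall of over 3 cm) with no finger on it ((linear speed of bottle_red above 0.8 m/s and contact force between the fingers and bottle_red below 0.05 N) or (linear speed of bottle_blue above 0.8 m/s and contact force between the fingers and bottle_blue below 0.05 N) or (linear speed of bottle_green above 0.8 m/s and contact force between the fingers and bottle_green below 0.05 N) or (linear speed of bottle_black above 0.8 m/s and contact force between the fingers and bottle_black below 0.05 N)).
It fails at once if the wash bottle or the beaker is pushed more than 3 cm (distance of any of wash_bottle, beaker from where it was at the start of the episode above 0.03 m).
It also fails if it takes over 99 s, if anything falls off the work surface, if the arm or the gripper's body presses on something with over 40 N, if the wrist force passes 120 N, or if a joint passes its speed limit or range.

## Working session

There is one attempt and no reset: what is moved stays moved. The work goes in short steps, Python scripts to look and compute and a shell command to move; the robot and the scene stay as the last step left them, time stands still between calls to the robot, and variables do not carry over. Pictures are saved under pics/ and viewed, at most 14 in all, crops included, and the job is handed in when it is done.

```bash
ls; mkdir -p pics
python3 - <<'E'
from workcell import bot, grab_frame, calibration
import cv2, numpy as np
s=bot.observe();print({k:np.round(v,3).tolist() for k,v in s.items()})
for n in("top","scene"):
    c=calibration(n);print(n,c)
    p,d=grab_frame(n);cv2.imwrite(f"pics/{n}0.png",p);np.save(f"pics/{n}0.npy",d)
print(calibration("wrist"))
E
```

```text
pics
{'clock': 0.0, 'qpos': [1.223, 0.522, -0.036, 1.6, 0.021, 1.021, -0.113], 'qd': [-0.0, 0.001, -0.001, -0.0, -0.001, -0.0, -0.002], 'joint_efforts': [0.002, -92.711, 1.981, -36.994, 0.018, 0.008, -0.0], 'position': [0.171, -0.601, 0.231], 'tool_rot': [-3.14, 0.0, 0.278], 'force': [-0.577, 0.405, 0.116], 'moment': [0.047, -0.0, 0.011], 'finger_force': 0.0, 'grip_width': 0.085}
top {'vfov': 49.07639155803918, 'cx': 254.3604241620395, 'cy': 190.58472999622717, 'dist_coeffs': array([-0.08771321,  0.        ,  0.        ,  0.        ,  0.        ]), 'eye': array([0.35848865, 0.00395852, 1.40200435]), 'attitude': array([-2.9884117 , -0.01147808, -1.59487517])}
scene {'vfov': 46.702223342181, 'cx': 251.06457120749755, 'cy': 194.99117598157326, 'dist_coeffs': array([0.05655091, 0.        , 0.        , 0.        , 0.        ]), 'eye': array([ 1.18366811, -0.74982929,  0.7291827 ]), 'attitude': array([-2.19896879, -0.00948317,  0.68999877])}
{'vfov': 64.04079110936405, 'cx': 256.7472680201157, 'cy': 195.48303360505557, 'dist_coeffs': array([-0.08264375,  0.        ,  0.        ,  0.        ,  0.        ]), 'eye': array([ 0.2406894 , -0.58053101,  0.3740406 ]), 'attitude': array([ 2.84986551e+00,  1.02044976e-03, -1.29268182e+00])}
```

View pics/top0.png

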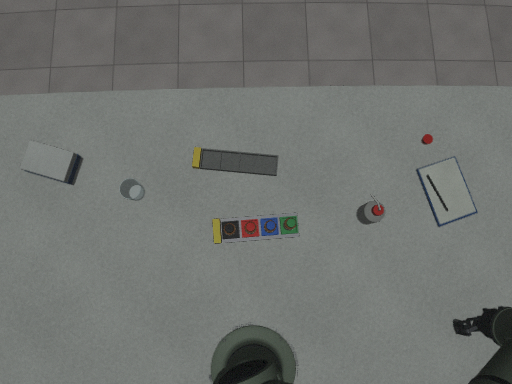

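View pics/scene0.png

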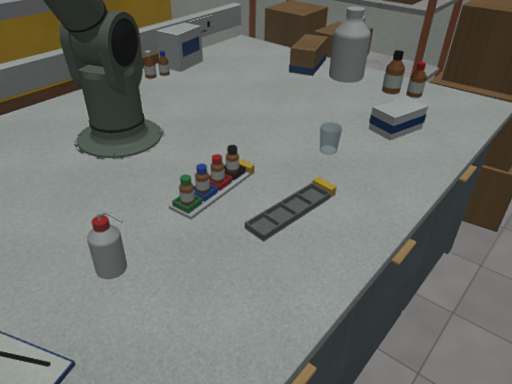

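Top view: the rack's seats are, from its yellow (left, +y) end, black (230,229), red (250,228), blue (269,227) and green (289,225). The tray runs (197,158) to (278,163), with its yellow end also on the left. The wash bottle is at (372,211) and the beaker at (133,190). So black goes in the far (right) well and green next to the tray's yellow block. The scene view shows all four bottles upright and agrees on the order.

```bash
cat > h.py <<'E'
import cv2, numpy as np
from scipy.spatial.transform import Rotation as Ro
from workcell import bot, grab_frame, calibration
def snap(n,f=None):
    c=calibration(n); p,d=grab_frame(n)
    if f: cv2.imwrite("pics/"+f,p)
    return c,p,d
def rays(c,uv):
    f=192/np.tan(np.radians(c["vfov"])/2)
    K=np.array([[f,0,c["cx"]],[0,f,c["cy"]],[0,0,1.]])
    n=cv2.undistortPoints(np.float64(uv).reshape(-1,1,2),K,c["dist_coeffs"])[:,0]
    R=Ro.from_euler("xyz",c["attitude"]).as_matrix()
    return np.c_[n,np.ones(len(n))]@R.T
def plane(c,uv,z):
    r=rays(c,uv); return c["eye"]+r*((z-c["eye"][2])/r[:,2])[:,None]
def tri(c1,a,c2,b):
    "midpoint of the two rays' closest approach, and the gap"
    o=[]
    for r1,r2 in zip(rays(c1,a),rays(c2,b)):
        s=np.linalg.lstsq(np.c_[r1,-r2],c2["eye"]-c1["eye"],rcond=None)[0]
        p,q=c1["eye"]+s[0]*r1,c2["eye"]+s[1]*r2
        o.append([*(p+q)/2,np.linalg.norm(p-q)])
    return np.array(o)
def mask(p,col):
    h=cv2.cvtColor(p,cv2.COLOR_BGR2HSV)
    R={"yellow":[(20,120,80),(35,255,255)],"red":[(0,150,60),(8,255,255)],"blue":[(105,120,50),(125,255,255)],"green":[(55,100,30),(85,255,255)]}[col]
    m=cv2.inRange(h,*[np.array(x) for x in R])
    if col=="red": m|=cv2.inRange(h,np.array((172,150,60)),np.array((180,255,255)))
    return m
def blobs(m,amin=30):
    n,l,s,c=cv2.connectedComponentsWithStats(m)
    return [(int(s[i,4]),*np.round(c[i],1).tolist()) for i in range(1,n) if s[i,4]>amin]
E
python3 - <<'E'
from h import *
c=calibration("top");p=cv2.imread("pics/top0.png")
for k in("yellow","red","blue","green"):print(k,blobs(mask(p,k)))
pts=[(196.5,158),(230,229),(250,228),(269,227),(289,225),(216.5,230.5)]
print(plane(c,pts,.03).round(3))
print(plane(c,[(201,150),(278,156),(276,175.5),(200,169)],.02).round(3))
print(plane(c,[(133,191),(372,211)],.08).round(3))
cw=calibration("wrist");print(Ro.from_euler("xyz",cw["attitude"]).as_matrix()[:,2])
E
```

```text
yellow [(135, 196.1, 157.0), (168, 216.4, 230.6)]
red [(63, 427.2, 138.5), (67, 377.4, 210.0), (213, 249.4, 227.5)]
blue [(211, 269.2, 226.1)]
green [(199, 288.4, 224.7)]
[[ 0.684  0.174  0.03 ]
 [ 0.445  0.065  0.03 ]
 [ 0.447  0.     0.03 ]
 [ 0.449 -0.062  0.03 ]
 [ 0.454 -0.127  0.03 ]
 [ 0.441  0.109  0.03 ]]
[[ 0.714  0.16   0.02 ]
 [ 0.688 -0.1    0.02 ]
 [ 0.621 -0.091  0.02 ]
 [ 0.649  0.163  0.02 ]]
[[ 0.569  0.371  0.08 ]
 [ 0.488 -0.39   0.08 ]]
[-0.27682379 -0.07802069 -0.95774807]
```

```bash
cat >> h.py <<'E'
def to(x,y,z,yaw):
    s=bot.observe(); R=Ro.from_euler("xyz",s["tool_rot"])
    T=Ro.from_euler("xyz",[np.pi,0,yaw])
    print("t",round(s["clock"],2),"shift",R.inv().apply(np.array([x,y,z])-s["position"]).round(4),"turn",(R.inv()*T).as_rotvec().round(3))
E
python3 -m creep '[[0.06,0.03,-0.03,-0.07,0,0,-0.18],[0.06,0.07,-0.07,-0.07,0,0,-0.36],[0.06,0.11,-0.11,-0.07,0,0,-0.54],[0.06,0.15,-0.15,-0.07,0,0,-0.72],[0.06,0.19,-0.19,-0.07,0,0,-0.9]]' 20
python3 -c "
from h import *
to(.56,.06,.3,1.55)"
```

```text
clock: 0.72
position: [0.3025, -0.3644, 0.3013]
tool_rot: [-3.142, 0.0, 1.184]
force: [1.4, -0.3, 0.5]
grip_width: 0.0601
finger_force: 0.0
t 0.72 shift [0.4902 0.0782 0.0012] turn [-0.     0.    -0.366]
```

```bash
python3 -m creep '[[0.06,0.05,0.01,0,0,0,-0.1],[0.06,0.1,0.02,0,0,0,-0.2],[0.06,0.15,0.03,0,0,0,-0.3],[0.06,0.2,0.04,0,0,0,-0.366],[0.06,0.25,0.05,0,0,0,-0.366]]' >/dev/null
python3 -c "
from h import *
to(.56,.06,.3,1.55)"
python3 -m creep '[[0.06,0.05,0.01,0,0,0,0],[0.06,0.1,0.02,0,0,0,0],[0.06,0.15,0.03,0,0,0,0],[0.06,0.15,0.03,0,0,0,0]]'
python3 - <<'E'
from h import *
import pickle
v=snap("wrist","w1.png");pickle.dump(v,open("w1.pkl","wb"))
to(.56,.06,.3,1.55)
E
```

```text
t 1.35 shift [0.216  0.1099 0.0012] turn [-0.     0.    -0.005]
clock: 1.85
position: [0.4782, -0.0017, 0.3013]
tool_rot: [3.142, -0.001, 1.549]
force: [-0.1, -1.2, -0.1]
grip_width: 0.0599
finger_force: 0.0
t 1.9 shift [0.0659 0.0805 0.0011] turn [-0.    -0.    -0.003]
```

View pics/w1.png

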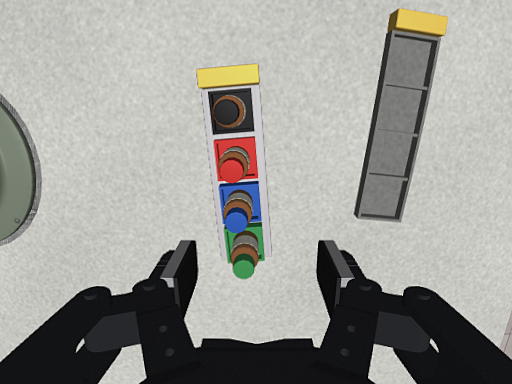

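```bash
python3 -m creep '[[0.06,0.01,0.03,0,0,0,0],[0.06,0.02,0.06,0,0,0,0],[0.06,0.03,0.08,0,0,0,0],[0.06,0.03,0.08,0,0,0,0],[0.06,0.03,0.08,0,0,0,0]]'
python3 - <<'E'
from h import *
import pickle
v=snap("wrist","w2.png");pickle.dump(v,open("w2.pkl","wb"))
E
```

```text
clock: 2.52
position: [0.5582, 0.0215, 0.3011]
tool_rot: [-3.141, 0.0, 1.543]
force: [-0.5, -0.3, 0.8]
grip_width: 0.0605
finger_force: 0.0
```

View pics/w2.png

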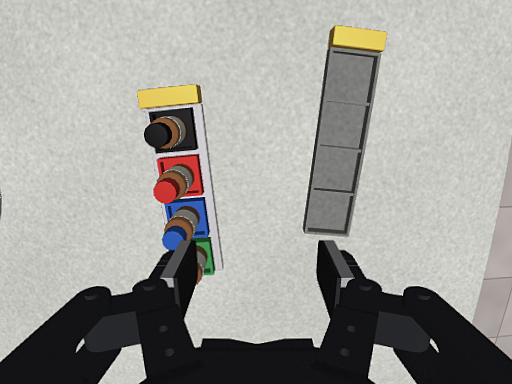

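```bash
cat >> h.py <<'E'
def height(c,d):
    "world xyz per pixel from depth"
    v,u=np.mgrid[:384,:512]; uv=np.c_[u.ravel(),v.ravel()]
    f=Ro.from_euler("xyz",c["attitude"]).as_matrix()[:,2]; r=rays(c,uv)
    return (c["eye"]+r*(d.ravel()/(r@f))[:,None]).reshape(384,512,3)
E
python3 - <<'E'
from h import *
import pickle
V=[pickle.load(open(f"w{i}.pkl","rb")) for i in(1,2)]
for c,p,d in V:
    P=height(c,d);z=P[...,2]; y=P[...,1]; x=P[...,0]
    print("table z",np.median(z[(d>0)&(x>.52)&(x<.58)&(abs(y)<.1)]))
    ok=(d>0)&(x>.35)&(x<.8)
    m=((z>.094)&(z<.112)&ok&(x<.51)).astype(np.uint8)*255
    print("caps",[(b,P[int(b[2]),int(b[1])].round(3)) for b in blobs(m,60)])
    for k in("yellow","red","blue","green"):
        print(k,blobs(mask(p,k),60))
    ym=mask(p,"yellow")
    g=p.max(2); t=((g<125)&(ym==0)&(x>.56)&(z>-.01)&(z<.06)).astype(np.uint8)*255
    t=cv2.morphologyEx(t,cv2.MORPH_CLOSE,np.ones((5,5)))
    cs,_=cv2.findContours(t,0,1);q=max(cs,key=cv2.contourArea)
    print("tray",cv2.contourArea(q),cv2.minAreaRect(q),cv2.approxPolyDP(q,6,True)[:,0].tolist())
    rim=(z>.015)&(z<.025)&(x>.59)&(ym==0)&ok
    R=P[rim]; print("rim z",np.median(R[:,2]),len(R));
E
```

```text
table z 0.3612784105301677
caps [((485, 225.9, 111.2), array([0.444, 0.066, 0.102])), ((469, 230.9, 170.1), array([0.447, 0.   , 0.103])), ((424, 235.7, 220.8), array([ 0.45 , -0.061,  0.101])), ((367, 243.1, 267.5), array([ 0.457, -0.124,  0.101]))]
yellow [(1146, 417.9, 22.1), (1228, 227.9, 75.9)]
red [(1313, 235.4, 159.5)]
blue [(704, 242.6, 195.5), (469, 235.8, 220.0)]
green [(285, 257.3, 236.7), (203, 228.9, 241.9), (421, 243.4, 265.9)]
tray 9561.5 ((397.3188781738281, 119.96604919433594), (54.05796813964844, 205.60458374023438), 10.619654655456543) [[390, 14], [354, 214], [400, 221], [440, 35], [390, 29]]
rim z 0.019765954255880125 2446
table z 0.377290258271683
caps [((499, 156.1, 134.9), array([0.446, 0.067, 0.101])), ((461, 165.1, 191.3), array([0.449, 0.001, 0.102])), ((342, 172.2, 238.6), array([ 0.451, -0.059,  0.103]))]
yellow [(1120, 357.6, 38.0), (1158, 168.8, 95.9)]
red [(780, 184.3, 170.6), (508, 166.3, 190.0)]
blue [(716, 191.2, 213.0), (410, 173.3, 237.2)]
green [(357, 206.2, 253.4)]
tray 9223.5 ((342.2838439941406, 133.32974243164062), (53.85478591918945, 206.05050659179688), 7.969610214233398) [[332, 28], [303, 230], [347, 235], [381, 51], [335, 46]]
rim z 0.019981752670729547 2224
```

Run:
```python
from h import *
import pickle
V=[pickle.load(open(f"w{i}.pkl","rb")) for i in(1,2)]
(c1,_,_),(c2,_,_)=V
print("caps tri",tri(c1,[(225.9,111.2),(230.9,170.1),(235.7,220.8)],c2,[(156.1,134.9),(165.1,191.3),(172.2,238.6)]).round(4).tolist())
print("caps plane",[plane(c1,[(225.9,111.2),(230.9,170.1),(235.7,220.8),(243.1,267.5)],.101).round(4)[:,:2].tolist(),plane(c2,[(156.1,134.9),(165.1,191.3),(172.2,238.6)],.101).round(4)[:,:2].tolist()])
A=[]
for i,(c,p,d) in enumerate(V):
    g=cv2.cvtColor(p,cv2.COLOR_BGR2GRAY)
    k=[[(354,214),(400,221),(440,35),(390,29)],[(303,230),(350,235),(381,51),(329,46)]][i]
    q=cv2.cornerSubPix(g,np.float32(k).reshape(-1,1,2),(4,4),(-1,-1),(3,30,.01))[:,0];A.append(q)
    print(q.tolist()); print("corner plane",plane(c,q,.02).round(4)[:,:2].tolist())
    P=height(c,d);x,y,z=np.moveaxis(P,2,0)
    for nm,m in (("tray",(x>.59)&(x<.8)&(z>.012)&(z<.035)),("rack",(x>.38)&(x<.5)&(z>.008)&(z<.014)),("rackyel",(x>.38)&(x<.5)&(z>.026)&(z<.034)&(mask(p,"yellow")>0)),("trayyel",(x>.59)&(z>.024)&(z<.034))):
        m=m&(d>0)&(y>-.2)&(y<.22); m=cv2.morphologyEx(m.astype(np.uint8),cv2.MORPH_OPEN,np.ones((2,2)))>0
        r=cv2.minAreaRect(P[m][:,:2].astype(np.float32)*1000)
        print(nm,m.sum(),np.round(r[0],1),np.round(r[1],1),round(r[2],2),"z",np.median(z[m]).round(4))
print("corner tri",tri(c1,A[0],c2,A[1]).round(4).tolist())
```

```text
caps tri [[0.4447, 0.0653, 0.0976, 0.0], [0.4472, -0.0013, 0.0959, 0.0003], [0.4504, -0.0619, 0.0997, 0.0013]]
caps plane [[[0.445, 0.0653], [0.4477, -0.0001], [0.4506, -0.0621], [0.4573, -0.1254]], [[0.4458, 0.0655], [0.4489, -0.0], [0.4507, -0.0606]]]
[[354.0, 214.0], [400.0245666503906, 221.2012939453125], [442.789794921875, 34.58954620361328], [386.5381164550781, 32.754459381103516]]
corner plane [[0.6195, -0.0868], [0.6914, -0.1002], [0.7254, 0.1606], [0.6483, 0.1607]]
tray 3982 [601.6  54.4] [303.1 247.8] 82.07 z 0.0203
rack 2686 [451.4 -35.4] [ 80.3 264.3] 3.35 z 0.0126
rackyel 1145 [446.5 108.3] [50.6 84. ] 72.46 z 0.0306
trayyel 1068 [606.5 142.7] [288.1  49. ] 19.47 z 0.0303
[[304.29705810546875, 232.6819305419922], [347.58154296875, 235.77346801757812], [381.9629821777344, 50.353607177734375], [327.6746826171875, 48.486019134521484]]
corner plane [[0.6251, -0.0927], [0.6912, -0.0999], [0.7238, 0.1604], [0.6522, 0.1629]]
tray 3613 [636.9  47.2] [302.  166.2] 82.41 z 0.0206
rack 1912 [455.5 -19.3] [271.1 148. ] 76.33 z 0.0126
rackyel 1097 [481.5 107.8] [155.8  26. ] 0.11 z 0.0306
trayyel 1104 [643.3 154. ] [199.2  49.9] 21.08 z 0.0304
corner tri [[0.6261, -0.0959, 0.0048, 0.0068], [0.6912, -0.0999, 0.0202, 0.0003], [0.7207, 0.1591, 0.028, 0.0002], [0.6574, 0.1661, -0.0031, 0.001]]
```

Run:
```python
from h import *
import pickle
V=[pickle.load(open(f"w{i}.pkl","rb")) for i in(1,2)]
for i,(c,p,d) in enumerate(V):
    P=height(c,d);x,y,z=np.moveaxis(P,2,0)
    for nm,m in (("tray",(x>.59)&(x<.8)&(z>.0165)&(z<.0235)),("trayyel",(x>.59)&(z>.027)&(z<.034)),("rackyel",(x>.38)&(x<.52)&(z>.027)&(z<.034)&(y>.085))):
        n,l,s,_=cv2.connectedComponentsWithStats((m&(d>0)).astype(np.uint8),connectivity=8)
        m=l==1+np.argmax(s[1:,4])
        Q=P[m][:,:2].astype(np.float32)*1000
        r=cv2.minAreaRect(Q)
        print(nm,m.sum(),np.round(r[0],1),np.round(r[1],1),round(r[2],2))
        if nm=="tray":
            # rim lines: x edges vs y by percentile bands
            b=np.arange(-85,150,15.)
            S=[(np.mean(Q[k,1]),*np.percentile(Q[k,0],[3,97])) for k in [(Q[:,1]>a)&(Q[:,1]<a+15) for a in b] if k.sum()>20]
            S=np.array(S);S=S[S[:,2]-S[:,1]>55]
            print(np.polyfit(S[:,0],S[:,1:].mean(1),1),(S[:,2]-S[:,1]).round(0))
```

```text
tray 2284 [674.8  43.9] [284.6  70.3] 83.32
[1.18455167e-01 6.69313431e+02] [69. 69. 70. 68. 69. 69. 69. 68. 69. 69. 69. 69. 68. 69. 68. 69.]
trayyel 1027 [689.6 173.8] [25.  68.5] 83.39
rackyel 1201 [441.8 109.5] [79.9 24.1] 3.14
tray 2082 [674.8  42.6] [282.9  69.7] 83.11
[1.20493823e-01 6.69344260e+02] [68. 69. 68. 67. 68. 68. 68. 68. 68. 69. 68. 68. 69. 69. 69. 69.]
trayyel 1075 [690.1 173.9] [24.9 68.2] 83.52
rackyel 1129 [442.3 108.8] [80.3 24.9] 2.38
```

The wrist views agree on the tray: centre (.673,.033), yaw −.119, rim at 20 mm. They also agree on the caps: black (.445,.065), red (.448,.000), blue (.451,−.062), green (.457,−.125), with tops at about .10. Moving to the black bottle.

```bash
cat >> h.py <<'E'
B=dict(black=(.4453,.0654),red=(.448,0),blue=(.4507,-.0615),green=(.457,-.1254))
W=dict(black=(.6616,-.0625),red=(.6692,.0010),blue=(.6768,.0646),green=(.6844,.1281))
def b(k,z): to(*B[k],z,1.618)
def w(k,z): to(*W[k],z,1.452)
E
python3 -c "
from h import *
b('black',.15)"
```

```text
t 2.58 shift [ 0.0408 -0.114   0.1513] turn [-0.     0.001 -0.075]
```

```bash
python3 -m creep '[[0.06,0.01,-0.03,0.04,0,0,-0.02],[0.06,0.02,-0.06,0.08,0,0,-0.04],[0.06,0.03,-0.09,0.12,0,0,-0.06],[0.06,0.041,-0.114,0.15,0,0,-0.075],[0.06,0.041,-0.114,0.15,0,0,-0.075]]'
python3 -c "
from h import *
b('black',.04)"
```

```text
clock: 3.2
position: [0.4435, 0.0663, 0.1503]
tool_rot: [-3.139, 0.001, 1.62]
force: [0.9, 0.1, 1.0]
grip_width: 0.0601
finger_force: 0.0
t 3.2 shift [-0.0009  0.002   0.1103] turn [-0.003  0.001  0.002]
```

```bash
python3 -m creep '[[0.06,0,0.001,0.03,0,0,0],[0.06,0,0.001,0.06,0,0,0],[0.06,0,0.001,0.09,0,0,0],[0.06,0,0.001,0.11,0,0,0],[0.06,0,0.001,0.11,0,0,0]]'
python3 -m creep '[[0.03,0,0,0,0,0,0],[0.03,0,0,0,0,0,0],[0.03,0,0,0,0,0,0],[0.03,0,0,0,0,0,0]]' 40
```

```text
clock: 3.82
position: [0.4471, 0.0661, 0.0411]
tool_rot: [-3.141, 0.001, 1.618]
force: [-0.1, 0.2, 1.3]
grip_width: 0.06
finger_force: 0.0
clock: 4.32
position: [0.4478, 0.0664, 0.0426]
tool_rot: [3.139, 0.0, 1.618]
force: [-1.3, -0.6, 6.5]
grip_width: 0.0368
finger_force: 39.3
```

```bash
python3 -m creep '[[0.03,0,0,-0.015,0,0,0],[0.03,0,0,-0.045,0,0,0],[0.03,0,0,-0.08,0,0,0],[0.03,0,0,-0.11,0,0,0],[0.03,0,0,-0.12,0,0,0]]'
python3 - <<'E'
from h import *
w('black',.16); snap("wrist","w3.png")
E
```

```text
clock: 4.95
position: [0.4476, 0.0666, 0.1638]
tool_rot: [3.138, 0.0, 1.618]
force: [0.6, -0.5, -0.7]
grip_width: 0.0367
finger_force: 40.4
t 4.95 shift [-0.1391  0.2076  0.0045] turn [ 0.003 -0.     0.166]
```

View pics/w3.png

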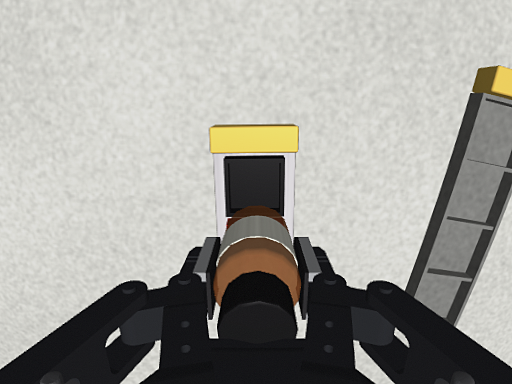

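The black bottle is held upright between the pads, with its cap at (258,310), and its seat (255,185) is empty. Next, carry it to the far well.

```bash
python3 -m creep '[[0.03,-0.02,0.03,0,0,0,0.02],[0.03,-0.05,0.075,0,0,0,0.06],[0.03,-0.08,0.12,0,0,0,0.1],[0.03,-0.11,0.165,0,0,0,0.14],[0.03,-0.13,0.195,0,0,0,0.166]]'
python3 -m creep '[[0.03,-0.006,0.012,0,0,0,0],[0.03,-0.006,0.012,0,0,0,0],[0.03,-0.006,0.012,0,0,0,0]]'
python3 -c "
from h import *
w('black',.033)"
```

```text
clock: 5.62
position: [0.649, -0.0555, 0.1602]
tool_rot: [-3.14, 0.0, 1.45]
force: [-0.7, 0.2, -1.7]
grip_width: 0.0369
finger_force: 40.4
clock: 6.0
position: [0.6582, -0.0602, 0.1612]
tool_rot: [-3.141, -0.0, 1.454]
force: [0.3, -0.4, -0.7]
grip_width: 0.0367
finger_force: 40.4
t 6.0 shift [-0.0019  0.0037  0.1282] turn [-0.001 -0.     0.002]
```

```bash
python3 -m creep '[[0.03,-0.002,0.003,0.04,0,0,0],[0.03,-0.002,0.003,0.08,0,0,0],[0.03,-0.002,0.003,0.11,0,0,0],[0.03,-0.002,0.003,0.122,0,0,0],[0.03,-0.002,0.003,0.124,0,0,0]]'
python3 -m creep '[[0.03,0,0,0.001,0,0,0],[0.03,0,0,0.002,0,0,0],[0.03,0,0,0.003,0,0,0],[0.03,0,0,0.004,0,0,0],[0.03,0,0,0.004,0,0,0]]'
python3 -c "
from h import *
w('black',.0306)"
```

```text
clock: 6.62
position: [0.6617, -0.0631, 0.0375]
tool_rot: [-3.141, -0.0, 1.453]
force: [0.5, 0.0, -0.2]
grip_width: 0.0366
finger_force: 40.5
clock: 7.25
position: [0.6619, -0.0636, 0.0333]
tool_rot: [-3.142, -0.0, 1.453]
force: [0.5, 0.5, -0.7]
grip_width: 0.0366
finger_force: 40.5
t 7.25 shift [ 0.001  -0.0004  0.0027] turn [-0.    -0.     0.001]
```

```bash
python3 -m creep '[[0.03,0,0,0.001,0,0,0],[0.03,0,0,0.002,0,0,0],[0.03,0,0,0.002,0,0,0]]'
python3 -m creep '[[0.03,0,0,0.001,0,0,0],[0.03,0,0,0.001,0,0,0]]'
python3 -m creep '[[0.03,0,0,0.001,0,0,0],[0.03,0,0,0.001,0,0,0]]'
```

```text
clock: 7.62
position: [0.6618, -0.0635, 0.0312]
tool_rot: [-3.141, -0.0, 1.453]
force: [-0.3, -0.3, -1.0]
grip_width: 0.0363
finger_force: 40.5
clock: 7.88
position: [0.662, -0.0636, 0.0307]
tool_rot: [3.141, 0.0, 1.453]
force: [-2.7, -1.2, 5.7]
grip_width: 0.0365
finger_force: 41.0
clock: 8.12
position: [0.662, -0.0635, 0.0306]
tool_rot: [3.141, 0.0, 1.453]
force: [-7.7, 0.2, 20.7]
grip_width: 0.0368
finger_force: 42.7
```

Contact came at TCP z = .0307, as predicted. Easing 1.5 mm and releasing.

```bash
python3 -m creep '[[0.03,0,0,-0.0015,0,0,0],[0.042,0,0,-0.0015,0,0,0],[0.05,0,0,-0.0015,0,0,0],[0.06,0,0,-0.0015,0,0,0],[0.06,0,0,-0.0015,0,0,0]]'
python3 -m creep '[[0.06,0,0,-0.03,0,0,0],[0.06,0,0,-0.07,0,0,0],[0.06,0,0,-0.11,0,0,0],[0.06,0,0,-0.13,0,0,0],[0.06,0,0,-0.13,0,0,0]]'
python3 - <<'E'
from h import *
b('red',.15); snap("wrist","w4.png")
E
```

```text
clock: 8.75
position: [0.6618, -0.0636, 0.0307]
tool_rot: [-3.141, -0.0, 1.453]
force: [0.2, -0.5, -0.2]
grip_width: 0.0601
finger_force: 0.0
clock: 9.38
position: [0.6624, -0.0637, 0.1618]
tool_rot: [3.14, 0.0, 1.453]
force: [-0.4, 0.4, -0.2]
grip_width: 0.06
finger_force: 0.0
t 9.38 shift [ 0.0379 -0.2204  0.0114] turn [ 0.002  0.    -0.165]
```

View pics/w4.png

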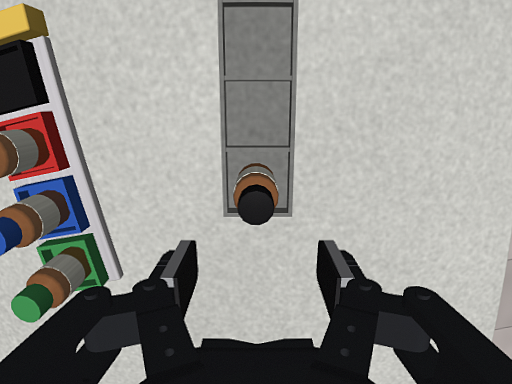

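Black stands upright in the end well, with its cap at (256,205). Next is red.

```bash
python3 -m creep '[[0.06,0.01,-0.05,0,0,0,-0.04],[0.06,0.02,-0.1,0,0,0,-0.08],[0.06,0.03,-0.15,0,0,0,-0.12],[0.06,0.038,-0.2,0.01,0,0,-0.165],[0.06,0.038,-0.22,0.01,0,0,-0.165]]'
python3 -m creep '[[0.06,0,0,0,0,0,0],[0.06,0,0,0,0,0,0]]'
python3 -c "
from h import *
b('red',.042)"
```

```text
clock: 10.05
position: [0.4446, 0.0004, 0.1494]
tool_rot: [-3.138, 0.0, 1.62]
force: [1.4, -0.2, 0.1]
grip_width: 0.06
finger_force: 0.0
clock: 10.3
position: [0.4484, -0.0, 0.1504]
tool_rot: [-3.141, -0.0, 1.617]
force: [0.3, -0.5, 1.3]
grip_width: 0.06
finger_force: 0.0
t 10.3 shift [-0.     -0.0003  0.1084] turn [-0.    -0.    -0.001]
```

```bash
python3 -m creep '[[0.06,0,0,0.03,0,0,0],[0.06,0,0,0.06,0,0,0],[0.06,0,0,0.09,0,0,0],[0.06,0,0,0.108,0,0,0],[0.06,0,0,0.108,0,0,0]]'
python3 -m creep '[[0.03,0,0,0,0,0,0],[0.03,0,0,0,0,0,0],[0.03,0,0,0,0,0,0],[0.03,0,0,0,0,0,0]]' 40
python3 -m creep '[[0.03,0,0,-0.015,0,0,0],[0.03,0,0,-0.045,0,0,0],[0.03,0,0,-0.08,0,0,0],[0.03,0,0,-0.11,0,0,0],[0.03,0,0,-0.12,0,0,0]]'
python3 -c "
from h import *
w('red',.16)"
```

```text
clock: 10.92
position: [0.4476, 0.0002, 0.0415]
tool_rot: [-3.139, -0.0, 1.618]
force: [0.3, -0.3, 0.4]
grip_width: 0.0598
finger_force: 0.0
clock: 11.42
position: [0.4485, 0.0, 0.0435]
tool_rot: [3.14, 0.0, 1.618]
force: [-1.2, 0.4, 7.9]
grip_width: 0.037
finger_force: 40.9
clock: 12.05
position: [0.4484, -0.0001, 0.165]
tool_rot: [3.139, 0.0, 1.617]
force: [-0.4, -0.5, -0.4]
grip_width: 0.0366
finger_force: 40.5
t 12.05 shift [-0.0092  0.2206  0.0055] turn [0.003 0.    0.165]
```

```bash
python3 -m creep '[[0.03,0,0.03,0,0,0,0.02],[0.03,-0.002,0.075,0,0,0,0.06],[0.03,-0.005,0.12,0,0,0,0.1],[0.03,-0.007,0.165,0,0,0,0.14],[0.03,-0.009,0.205,0,0,0,0.165]]'
python3 -m creep '[[0.03,-0.002,0.015,0,0,0,0],[0.03,-0.002,0.015,0,0,0,0],[0.03,-0.002,0.015,0,0,0,0]]'
python3 -c "
from h import *
w('red',.0335)"
```

```text
clock: 12.68
position: [0.6541, 0.0006, 0.1624]
tool_rot: [-3.141, 0.0, 1.452]
force: [-0.3, -0.2, -0.9]
grip_width: 0.0372
finger_force: 40.5
clock: 13.05
position: [0.6668, -0.003, 0.1626]
tool_rot: [-3.141, 0.0, 1.453]
force: [-0.9, 0.2, -0.9]
grip_width: 0.0371
finger_force: 40.5
t 13.05 shift [0.0042 0.002  0.1291] turn [-0.001  0.     0.001]
```

```bash
python3 -m creep '[[0.03,0.004,0.002,0.04,0,0,0],[0.03,0.004,0.002,0.08,0,0,0],[0.03,0.004,0.002,0.11,0,0,0],[0.03,0.004,0.002,0.124,0,0,0],[0.03,0.004,0.002,0.127,0,0,0]]'
python3 -m creep '[[0.03,0,0,0.001,0,0,0],[0.03,0,0,0.002,0,0,0],[0.03,0,0,0.003,0,0,0],[0.03,0,0,0.003,0,0,0]]'
python3 -m creep '[[0.03,0,0,0.001,0,0,0],[0.03,0,0,0.001,0,0,0]]'
```

```text
clock: 13.68
position: [0.6699, 0.0008, 0.0358]
tool_rot: [-3.141, -0.0, 1.453]
force: [0.5, -0.6, 0.2]
grip_width: 0.0369
finger_force: 40.6
clock: 14.18
position: [0.6703, 0.0007, 0.033]
tool_rot: [3.141, 0.0, 1.453]
force: [-0.2, 0.3, -1.3]
grip_width: 0.0367
finger_force: 40.6
clock: 14.42
position: [0.6701, 0.0007, 0.0317]
tool_rot: [-3.141, -0.0, 1.453]
force: [-0.4, 0.2, -1.5]
grip_width: 0.0366
finger_force: 40.6
```

```bash
python3 -m creep '[[0.03,0,0,0.001,0,0,0],[0.03,0,0,0.001,0,0,0]]'
python3 -m creep '[[0.03,0,0,0,0,0,0],[0.042,0,0,0,0,0,0],[0.05,0,0,0,0,0,0],[0.06,0,0,0,0,0,0],[0.06,0,0,0,0,0,0]]'
python3 -m creep '[[0.06,0,0,-0.03,0,0,0],[0.06,0,0,-0.07,0,0,0],[0.06,0,0,-0.11,0,0,0],[0.06,0,0,-0.13,0,0,0],[0.06,0,0,-0.13,0,0,0]]'
python3 - <<'E'
from h import *
b('blue',.15); snap("wrist","w5.png")
E
```

```text
clock: 14.68
position: [0.6703, 0.0007, 0.0315]
tool_rot: [3.141, 0.0, 1.453]
force: [-4.4, -0.1, 11.5]
grip_width: 0.0367
finger_force: 41.7
clock: 15.3
position: [0.6702, 0.0007, 0.0307]
tool_rot: [-3.142, -0.0, 1.453]
force: [0.4, -0.4, 0.1]
grip_width: 0.0599
finger_force: 0.0
clock: 15.92
position: [0.6707, 0.0006, 0.1618]
tool_rot: [3.14, -0.0, 1.453]
force: [0.3, 0.3, -0.7]
grip_width: 0.0601
finger_force: 0.0
t 15.93 shift [-0.0877 -0.2111  0.0114] turn [ 0.002  0.    -0.165]
```

View pics/w5.png

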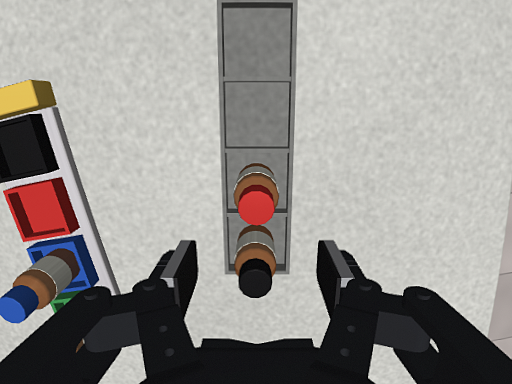

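Red (256,208) and black (255,278) both stand upright in their wells, and the blue bottle (15,305) is undisturbed. Next is blue.

```bash
python3 -m creep '[[0.06,-0.02,-0.05,0,0,0,-0.04],[0.06,-0.04,-0.1,0,0,0,-0.08],[0.06,-0.06,-0.15,0,0,0,-0.12],[0.06,-0.088,-0.19,0.01,0,0,-0.165],[0.06,-0.088,-0.211,0.01,0,0,-0.165]]' >/dev/null
python3 -m creep '[[0.06,0,0,0,0,0,0],[0.06,0,0,0,0,0,0]]'
python3 -c "
from h import *
b('blue',.042)"
```

```text
clock: 16.85
position: [0.4507, -0.0617, 0.1504]
tool_rot: [-3.141, -0.001, 1.618]
force: [0.7, 0.4, -0.2]
grip_width: 0.0604
finger_force: 0.0
t 16.85 shift [1.000e-04 0.000e+00 1.084e-01] turn [-0.    -0.001 -0.   ]
```

```bash
python3 -m creep '[[0.06,0,0,0.03,0,0,0],[0.06,0,0,0.06,0,0,0],[0.06,0,0,0.09,0,0,0],[0.06,0,0,0.108,0,0,0],[0.06,0,0,0.108,0,0,0]]'
python3 -m creep '[[0.03,0,0,0,0,0,0],[0.03,0,0,0,0,0,0],[0.03,0,0,0,0,0,0],[0.03,0,0,0,0,0,0]]' 40
python3 -m creep '[[0.03,0,0,-0.015,0,0,0],[0.03,0,0,-0.045,0,0,0],[0.03,0,0,-0.08,0,0,0],[0.03,0,0,-0.11,0,0,0],[0.03,0,0,-0.12,0,0,0]]'
python3 -c "
from h import *
w('blue',.163)"
```

```text
clock: 17.48
position: [0.4501, -0.0612, 0.0415]
tool_rot: [-3.139, -0.001, 1.619]
force: [0.6, 0.7, -0.1]
grip_width: 0.0599
finger_force: 0.0
clock: 17.98
position: [0.4509, -0.0619, 0.0435]
tool_rot: [3.14, 0.0, 1.618]
force: [-0.1, 0.4, 8.3]
grip_width: 0.0363
finger_force: 40.8
clock: 18.6
position: [0.4508, -0.0621, 0.165]
tool_rot: [3.139, 0.001, 1.617]
force: [0.7, -0.7, -1.9]
grip_width: 0.0366
finger_force: 40.4
t 18.6 shift [0.1161 0.2316 0.0025] turn [0.003 0.001 0.165]
```

```bash
python3 -m creep '[[0.03,0.015,0.03,0,0,0,0.02],[0.03,0.035,0.07,0,0,0,0.06],[0.03,0.06,0.12,0,0,0,0.1],[0.03,0.08,0.16,0,0,0,0.14],[0.03,0.1,0.2,0,0,0,0.165]]' >/dev/null
python3 -m creep '[[0.03,0.01,0.03,0,0,0,0],[0.03,0.01,0.03,0,0,0,0],[0.03,0.01,0.03,0,0,0,0],[0.03,0.01,0.03,0,0,0,0]]'
python3 -c "
from h import *
w('blue',.0335)"
```

```text
clock: 19.73
position: [0.6757, 0.0533, 0.1629]
tool_rot: [-3.141, 0.0, 1.452]
force: [-0.6, -0.1, -1.0]
grip_width: 0.0366
finger_force: 40.5
t 19.73 shift [ 0.0114 -0.0002  0.1294] turn [-0.  0.  0.]
```

```bash
python3 -m creep '[[0.03,0.011,0,0.03,0,0,0],[0.03,0.011,0,0.07,0,0,0],[0.03,0.011,0,0.11,0,0,0],[0.03,0.011,0,0.124,0,0,0],[0.03,0.011,0,0.127,0,0,0]]'
python3 -m creep '[[0.03,0,0,0.001,0,0,0],[0.03,0,0,0.002,0,0,0],[0.03,0,0,0.003,0,0,0],[0.03,0,0,0.004,0,0,0],[0.03,0,0,0.004,0,0,0]]'
python3 -m creep '[[0.03,0,0,0.001,0,0,0],[0.03,0,0,0.001,0,0,0]]'
```

```text
clock: 20.35
position: [0.6776, 0.0646, 0.036]
tool_rot: [-3.141, -0.0, 1.453]
force: [-0.4, -0.3, -0.5]
grip_width: 0.0367
finger_force: 40.5
clock: 20.98
position: [0.6776, 0.0648, 0.0318]
tool_rot: [3.142, -0.0, 1.453]
force: [0.3, 0.8, -0.5]
grip_width: 0.037
finger_force: 40.5
clock: 21.22
position: [0.6778, 0.0648, 0.0316]
tool_rot: [3.141, 0.0, 1.453]
force: [-5.2, -1.0, 11.6]
grip_width: 0.037
finger_force: 41.6
```

```bash
python3 -m creep '[[0.03,0,0,0,0,0,0],[0.042,0,0,0,0,0,0],[0.05,0,0,0,0,0,0],[0.06,0,0,0,0,0,0],[0.06,0,0,0,0,0,0]]'
python3 -m creep '[[0.06,0,0,-0.03,0,0,0],[0.06,0,0,-0.07,0,0,0],[0.06,0,0,-0.11,0,0,0],[0.06,0,0,-0.13,0,0,0],[0.06,0,0,-0.13,0,0,0]]'
python3 - <<'E'
from h import *
b('green',.15); c,p,d=snap("wrist","w6.png")
E
```

```text
clock: 21.85
position: [0.6776, 0.0648, 0.0307]
tool_rot: [-3.142, -0.0, 1.453]
force: [0.3, -0.7, 0.3]
grip_width: 0.0599
finger_force: 0.0
clock: 22.48
position: [0.6781, 0.0647, 0.1618]
tool_rot: [3.14, -0.0, 1.453]
force: [-0.5, 0.1, -1.8]
grip_width: 0.0599
finger_force: 0.0
t 22.48 shift [-0.2149 -0.1972  0.0114] turn [ 0.002 -0.    -0.165]
```

View pics/w6.png

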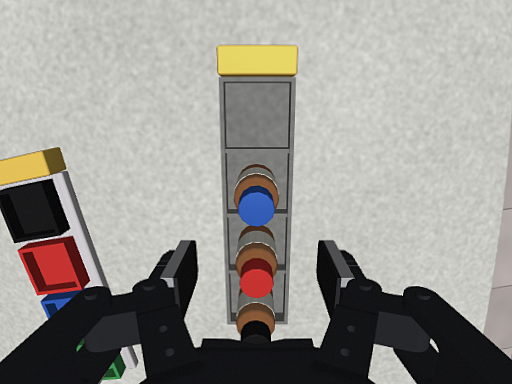

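Blue (256,208), red (256,282) and black (256,335) are all upright in their wells, and the well by the yellow block (257,113) is free. Green is last.

```bash
python3 -m creep '[[0.06,-0.04,-0.04,0,0,0,-0.04],[0.06,-0.08,-0.08,0,0,0,-0.08],[0.06,-0.12,-0.12,0,0,0,-0.12],[0.06,-0.16,-0.15,0.01,0,0,-0.165],[0.06,-0.2,-0.185,0.01,0,0,-0.165]]' >/dev/null
python3 -m creep '[[0.06,-0.013,-0.014,0,0,0,0],[0.06,-0.013,-0.014,0,0,0,0],[0.06,-0.013,-0.014,0,0,0,0]]' >/dev/null
python3 - <<'E'
from h import *
b('green',.042)
c,p,d=snap("wrist","w7.png"); P=height(c,d);z=P[...,2]
m=((z>.094)&(z<.112)&(d>0)&(mask(p,"green")>0)).astype(np.uint8)*255
bl=blobs(m,60);print(bl,[plane(c,[q[1:]],.101).round(4).tolist() for q in bl])
E
```

```text
t 23.52 shift [-0.0005 -0.0004  0.1083] turn [-0.    -0.001  0.   ]
[(1296, 257.9, 219.4)] [[[0.4572, -0.1259, 0.101]]]
```

```bash
python3 -m creep '[[0.06,0,0,0.03,0,0,0],[0.06,0,0,0.06,0,0,0],[0.06,0,0,0.09,0,0,0],[0.06,0,0,0.108,0,0,0],[0.06,0,0,0.108,0,0,0]]'
python3 -m creep '[[0.03,0,0,0,0,0,0],[0.03,0,0,0,0,0,0],[0.03,0,0,0,0,0,0],[0.03,0,0,0,0,0,0]]' 40
python3 -m creep '[[0.03,0,0,-0.015,0,0,0],[0.03,0,0,-0.045,0,0,0],[0.03,0,0,-0.08,0,0,0],[0.03,0,0,-0.11,0,0,0],[0.03,0,0,-0.12,0,0,0]]'
python3 -c "
from h import *
w('green',.163)"
```

```text
clock: 24.2
position: [0.4568, -0.1245, 0.0417]
tool_rot: [-3.14, -0.001, 1.62]
force: [0.1, 0.0, 0.0]
grip_width: 0.06
finger_force: 0.0
clock: 24.7
position: [0.4576, -0.1256, 0.0436]
tool_rot: [3.14, 0.0, 1.618]
force: [-0.9, 2.9, 9.2]
grip_width: 0.0369
finger_force: 40.6
clock: 25.32
position: [0.4575, -0.1261, 0.1651]
tool_rot: [3.139, 0.001, 1.617]
force: [-0.1, -0.1, -2.0]
grip_width: 0.037
finger_force: 40.6
t 25.32 shift [0.2433 0.2385 0.0024] turn [0.003 0.001 0.165]
```

```bash
python3 -m creep '[[0.03,0.02,0.02,0,0,0,0.02],[0.03,0.055,0.055,0,0,0,0.06],[0.03,0.095,0.095,0,0,0,0.1],[0.03,0.13,0.13,0,0,0,0.14],[0.03,0.165,0.165,0,0,0,0.165]]' >/dev/null
python3 -c "
from h import *
w('green',.163)"
python3 -m creep '[[0.03,0.03,0.035,0,0,0,0],[0.03,0.05,0.06,0,0,0,0],[0.03,0.06,0.07,0,0,0,0],[0.03,0.06,0.07,0,0,0,0]]'
python3 -c "
from h import *
w('green',.0335)"
```

```text
t 25.95 shift [ 0.0878  0.0597 -0.0006] turn [-0.001  0.    -0.   ]
clock: 26.45
position: [0.6904, 0.099, 0.162]
tool_rot: [-3.14, -0.0, 1.454]
force: [-0.7, 0.2, -1.4]
grip_width: 0.0369
finger_force: 40.6
t 26.45 shift [ 0.0282 -0.0092  0.1285] turn [-0.001 -0.     0.002]
```

```bash
python3 -m creep '[[0.03,0.015,-0.005,0,0,0,0],[0.03,0.028,-0.009,0,0,0,0],[0.03,0.028,-0.009,0,0,0,0]]' >/dev/null
python3 -c "
from h import *
w('green',.163)"
python3 -m creep '[[0.03,0,0,0.03,0,0,0],[0.03,0,0,0.07,0,0,0],[0.03,0,0,0.11,0,0,0],[0.03,0,0,0.123,0,0,0],[0.03,0,0,0.126,0,0,0]]'
python3 -c "
from h import *
w('green',.0335)"
```

```text
t 26.82 shift [-0.0008  0.0001  0.0001] turn [-0.    -0.001  0.003]
clock: 27.45
position: [0.6851, 0.127, 0.037]
tool_rot: [-3.141, -0.0, 1.453]
force: [0.2, 1.1, -0.3]
grip_width: 0.0364
finger_force: 40.6
t 27.45 shift [ 0.001  -0.0008  0.0035] turn [-0.    -0.     0.001]
```

```bash
python3 -m creep '[[0.03,0,0,0.001,0,0,0],[0.03,0,0,0.002,0,0,0],[0.03,0,0,0.003,0,0,0],[0.03,0,0,0.004,0,0,0],[0.03,0,0,0.004,0,0,0]]'
python3 -m creep '[[0.03,0,0,0.001,0,0,0],[0.03,0,0,0.001,0,0,0]]'
```

```text
clock: 28.08
position: [0.685, 0.1271, 0.0328]
tool_rot: [-3.142, -0.0, 1.453]
force: [0.5, -0.5, -1.9]
grip_width: 0.0369
finger_force: 40.6
clock: 28.32
position: [0.685, 0.127, 0.0318]
tool_rot: [-3.142, -0.0, 1.453]
force: [-0.8, 0.6, -1.4]
grip_width: 0.0369
finger_force: 40.6
```

```bash
python3 -m creep '[[0.03,0,0,0.001,0,0,0],[0.03,0,0,0.001,0,0,0]]'
python3 -m creep '[[0.03,0,0,0,0,0,0],[0.042,0,0,0,0,0,0],[0.05,0,0,0,0,0,0],[0.06,0,0,0,0,0,0],[0.06,0,0,0,0,0,0]]'
python3 -m creep '[[0.06,0,0,-0.03,0,0,0],[0.06,0,0,-0.07,0,0,0],[0.06,0,0,-0.11,0,0,0],[0.06,0,0,-0.15,0,0,0],[0.06,0,0,-0.19,0,0,0]]'
python3 -m creep '[[0.06,0.02,-0.04,-0.04,0,0,0],[0.06,0.04,-0.06,-0.06,0,0,0],[0.06,0.04,-0.06,-0.06,0,0,0],[0.06,0.04,-0.06,-0.06,0,0,0]]'
python3 - <<'E'
from h import *
c,p,d=snap("wrist","w8.png"); P=height(c,d);x,y,z=np.moveaxis(P,2,0)
m=((z>.082)&(z<.1)&(d>0)&(x>.6)&(x<.75)&(abs(y)<.2)).astype(np.uint8)*255
a=np.array([.1187,.9929])
for q in blobs(m,60):
    r=plane(c,[q[1:]],.089)[0,:2]-[.673,.0328]; print(q,"along",(r@a).round(4),"across",(r@[a[1],-a[0]]).round(4))
snap("scene","s2.png")
E
```

```text
clock: 28.58
position: [0.6851, 0.1271, 0.0317]
tool_rot: [3.141, 0.0, 1.453]
force: [-5.9, -1.2, 12.8]
grip_width: 0.0371
finger_force: 41.8
clock: 29.2
position: [0.685, 0.1271, 0.0307]
tool_rot: [-3.141, -0.0, 1.453]
force: [0.0, -0.0, -0.9]
grip_width: 0.06
finger_force: 0.0
clock: 29.82
position: [0.6849, 0.127, 0.2222]
tool_rot: [-3.142, -0.0, 1.453]
force: [-0.1, 0.2, 0.5]
grip_width: 0.0599
finger_force: 0.0
clock: 30.32
position: [0.6303, 0.1734, 0.28]
tool_rot: [-3.141, 0.001, 1.453]
force: [0.9, -0.7, -0.3]
grip_width: 0.0598
finger_force: 0.0
(459, 308.2, 206.7) along 0.094 across -0.001
(414, 305.6, 255.1) along 0.032 across -0.0009
(358, 303.2, 298.7) along -0.0305 across -0.0006
(126, 300.1, 334.0) along -0.087 across -0.0017
```

View pics/w8.png

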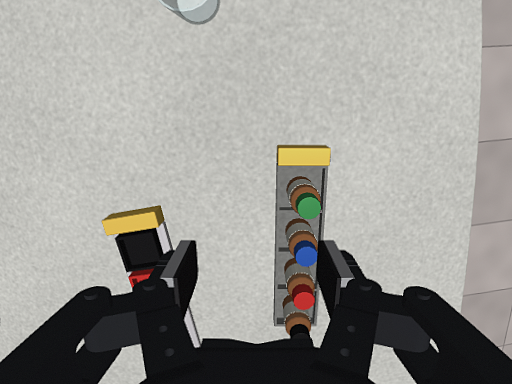

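View pics/s2.png

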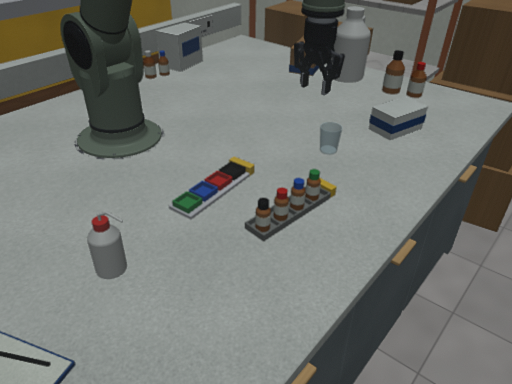

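The wrist view shows caps at green (308,207), blue (306,255) and red (303,299), each within 2 mm of its well centre. Black (300,334) is partly hidden by the gripper. The scene view shows all four bottles upright in the tray in the order green, blue, red, black from the yellow end. The wash bottle and beaker have not moved.

```bash
python3 -c "
from workcell import job
print(job.job_done())"
```

```text
the job is handed in; nothing more can be done
None
```

All four bottles are standing upright in the tray in reverse order, set down gently, with the wash bottle and beaker left in place; the job is handed in at about 30 s, though the hand-in returned no verdict.

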